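# Put the holed test plate away in its case

## Task

Draw the test plate with the round hole up out of the draining rack, lay it flat and square in the nest of the grey case, and then shut the lid fully. The nest is packed to a different height each time, so lower the plate by feel: neither let it fall nor press it hard. Leave the two plain plates standing in the rack and do not disturb the petri dish or the beaker.

Things in the scene. Friction and masses are not known exactly. Their poses are not given: they have to be found in the camera images.
- rack: Fixed plastic rack, grey walls, black base, 200 x 80 x 52 mm. Origin: centre of underside, z up. Three slots one behind another along x; bottoms at x = -25, 20, 65 mm, 14 mm above the worktop. Slots recline 30 degrees, top towards -x: a plate slides out along (-0.5, 0, 0.866) in the rack's frame. Slot 8 mm wide, 65 mm between side walls (52 mm high, 4 mm thick); it guides a plate's lowest 44 mm.
- plate_holed: The plate to put away, in any slot: bare aluminium, 100 x 60 x 5 mm, about 80 g, 28 mm round hole on its midline, centre 20 mm from its upper edge (x = -30 mm). Origin at its centre; x along its length towards the edge in the slot, y along its 60 mm width, z normal to it (in the rack: up, away from the robot). Can be taken across its long edges (60 mm) above the rack walls.
- plate_plain_a: Plain aluminium plate without a hole, 100 x 60 x 5 mm, axes as for the holed one; stays in the rack.
- plate_plain_b: Plain aluminium plate without a hole, 100 x 60 x 5 mm, axes as for the holed one; stays in the rack.
- case: Fixed grey open case, 130 x 134 x 42 mm, walls and floor 5 mm. Origin: centre of underside, z up; lid hinged at +x rim. In it a rubber nest: bed 112 (x) x 48 (y) mm, 38 mm finger room each side, top packed to 24 to 32 mm height (not reported: feel it); two guides at x 30 to 54, inner faces y = +-33, 7 mm above the bed. The plate lies on the bed between them, length along x, either face or end.
- nest_mid (a point): Point in the case over its middle, 24 mm above the worktop: the middle of the bed's top at its lowest packing. The real top lies 0 to 8 mm higher, so a plate at home has its centre 2.5 to 10.5 mm above this point. Axes as the case.
- lid (a joint): Angle of the case's stiff hinged lid: 0 shut, grows as it opens (1.57 upright). It stays where it is left. The lid is a flat grey plate 8 mm thick with the case's outline and a black knob on its outer face near the free edge.
- lid_hinge (a point): Middle of the lid's hinge axis (along case y) at the case's +x rim.
- lid_handle (a point): The knob on the lid's outer face near its free edge.
- petri_dish: Glass petri dish 68 mm across, 17 mm high, standing by; origin centre of its underside.
- beaker_tall: Glass beaker 60 mm across, 100 mm high, standing by; origin centre of its underside.
Things that resemble listed ones, but are neither listed nor needed, are in the scene too. Leave any yellow look-alike of the plate_holed alone.

How it is judged (in metres and radians):
On the way, in this order (a step that is already met when the one before it is completed fails the run):
1. the holed plate is held by the fingers, drawn up clear of its slot (height (world z) of plate_holed above 0.105 m and contact force between plate_holed and rack below 0.1 N and contact force between plate_holed and the fingers above 0.5 N), for 0.1 s.
2. the holed plate lies flat in the nest, let go, with the lid still open (x of plate_holed in the frame of nest_mid between -0.01 and 0.01 m and y of plate_holed in the frame of nest_mid between -0.006 and 0.006 m and z of plate_holed in the frame of nest_mid between 0 and 0.013 m and angle between the z axis of plate_holed and the z axis of case, either way round below 0.06 rad and angle between the x axis of plate_holed and the x axis of case, either way round below 0.12 rad and contact force between plate_holed and the fingers below 0.1 N and linear speed of plate_holed below 0.02 m/s and value of joint lid above 0.8 rad), for 0.2 s.
At the end, for the whole second after the job is handed in: The holed plate rests in the nest within 10 mm lengthwise and 6 mm sideways of its middle, flat on the bed (0.06 rad), square to the case (0.12 rad); the lid is shut (under 0.04 rad); plain plates within 12 mm, dish and beaker within 20 mm of where they stood (x of plate_holed in the frame of nest_mid between -0.01 and 0.01 m and y of plate_holed in the frame of nest_mid between -0.006 and 0.006 m and z of plate_holed in the frame of nest_mid between 0 and 0.013 m and angle between the z axis of plate_holed and the z axis of case, either way round below 0.06 rad and angle between the x axis of plate_holed and the x axis of case, either way round below 0.12 rad and linear speed of plate_holed below 0.02 m/s and value of joint lid below 0.04 rad and distance of each of plate_plain_a, plate_plain_b from where it was at the start of the episode below 0.012 m and distance of each of petri_dish, beaker_tall from where it was at the start of the episode below 0.02 m); the robot touches nothing.
It fails at once if a plain plate is shifted by more than 12 mm (distance of any of plate_plain_a, plate_plain_b from where it was at the start of the episode above 0.012 m).
It fails at once if the petri dish or the beaker is shifted by more than 20 mm (distance of any of petri_dish, beaker_tall from where it was at the start of the episode above 0.02 m).
It fails at once if the holed plate is dropped on or pressed against the case or its lid with more than 40 N (contact force between plate_holed and case above 40 N).
It fails at once if the holed plate falls free (moves faster than 0.3 m/s while no finger touches it) (contact force between plate_holed and the fingers below 0.05 N and linear speed of plate_holed above 0.3 m/s).
It also fails if it takes over 56 s, if anything falls off the work surface, if the arm or the gripper's body presses on something with over 40 N, if the wrist force passes 120 N, or if a joint passes its speed limit or range.

## Robot

A 6-joint arm with a two-finger parallel gripper is mounted at the origin on a cart in front of the work surface, level with it; the furniture and walls round the work are solid. World frame = base frame: x ahead of the robot, y to its left, z up, the work surface at z = 0. Lengths are in m, angles in degrees, forces in N, time in s.
With the tool pointing down it reaches from about 0.4 to 0.825 m from the base axis. Payload 7 kg.
Tool frame: the origin (TCP) lies midway between the tips of the shut fingers; the grasp point (between the pads) lies 19 mm behind it; z points along the fingers, y is the line along which they close (so a half turn about z gives the same grasp; the last joint's range is limited). The gripper opens to 88 mm and grips with 3 to 60 N. Pads are 19 mm wide; open, the fingers measure 130 mm over their backs; the gripper's body (78 mm by 193 mm) begins 47 mm behind the grasp point.
Start: joints at [-46.518, 20.546, 0.682, 0, -70.136, -16.507], TCP at [0.306, -0.602, 0.227] pointing down, gripper open.
Joint ranges: [-176.03, 176.03], [-82.01, 121.73], [-58.28, 71.71], [-173.87, 95.51], [-174.79, -0.11], [-173.66, 173.66]. Speed limits (degrees/s): [136.94, 136.94, 172.46, 180, 180, 180].

## Interface

Orientations are given as [roll, pitch, yaw] about the fixed x, y, z axes, in that order (R = Rz(yaw) Ry(pitch) Rx(roll)).
In Python, from plant import get_state, optics, order gives the robot as it stands. The module is installed in compiled form; this text tells all that it offers.
- The arm moves only by the tool send_rows, never from a script. Its argument "moves" is a list of rows, each an object with "slide": the shift along the tool's x, y, z as a fraction of full scale, a list of three; "turn": the turn about the tool's z as a fraction of full scale; "gripper": the opening, from 0 (shut) to 1 (fully open). A call has exactly 5 rows; each row is the pose to reach, as a shift and turn from the pose commanded when the call began, along the tool's axes at that moment; what a row does not reach only later rows make up. Full scale, the value 1, is 150 mm for a shift and 90 degrees for a turn. A row lasts 1/12 s, in which the tool goes at most 41.7 mm and 7.16 degrees, less where a joint would pass 70% of its speed; a pose out of reach is approached as far as the arm can. A call with a number of a shift or a turn outside -1 to 1 is refused whole. A call with a gripper value outside its range is refused whole. The fingers move at their own pace and stop on an object; "newtons" is the grip in N (left out, the last holds). Time passes only in rows, so rows that repeat a pose let the fingers close, or fill a call up. It gives the time, the measured TCP pose, the force, the opening and the grip force at its end, in the units of the state.
- get_state(): the state, without advancing time (a new reading comes with each control period).
- optics.capture(name): name is "scene" or "top" or "wrist"; returns a dict with "img" (400x640x3 uint8, red, green, blue), "intrinsics" (3x3 intrinsics, pixels), "origin" and "attitude" of the camera in the world. Camera axes: x right, y down, z forward; pixel columns grow to the right and rows downward; lengths in m; the calibration is good to about 2 mm. A picture is of the moment at which its call begins. There is no depth.
- order.close_job(): hands the job in; it is judged then, once.
Trained networks look in the newest picture that a camera, given by its name, has taken for a name from the list of things; names that differ only in an ending like _2 or _b are one class to them, and where a whole thing is asked for, a point or a joint stands for the part that bears it (a point fixed in the world has none). Each returns a list of dicts, best first, with "p" (0 to 1); they miss things now and then, are a little off and sometimes report something else, mostly with a low value. They report only what shows in the picture. A call takes as long as a camera call. They do not tell look-alikes from the thing itself.
- optics.look_for(camera, name): "location" ([x, y, z] in m, in world coordinates, good to about 4 mm: the middle of the surface that is visible of it).
The state is a dict: "time_s": time; "joints": joint angles; "qd": joint speeds; "joint_torque": joint torques, N m; "tcp_pos": TCP position; "eef_rot": TCP orientation; "contact_force": force on the tool from outside, world axes, zero at the start; "moment": the same for the moment, N m; "gripper_width": finger opening in m; "gripper_force": force on a finger pad.
Only numpy, scipy, OpenCV 4.12 (cv2) and the standard library are available. Lean on these libraries where they do the work, as an engineer would, in place of code of your own. Each camera call takes 0.05 s, during which the arm holds its last target. There are 200 camera calls.

## Working session

There is one attempt and no reset: what is moved stays moved. The work goes in short steps, Python scripts to look and compute and a tool call to move; the robot and the scene stay as the last step left them, time stands still between calls to the robot, and variables do not carry over. Pictures are saved under pics/ and viewed, at most 10 in all, crops included, and the job is handed in when it is done.

Besides the shell and the picture viewer there is one more tool, called after "Call:" as a command line: name --argument value ..., lists and objects as JSON in quotes. send_rows: Moves the arm, as the interface text tells. Shift numbers are shares of 150 mm and turn numbers shares of 90 degrees, none past 1 either way. Its arguments: {"type":"object","properties":{"moves":{"type":"array"},"newtons":{"type":"number"}},"required":["moves"]}

```bash
mkdir -p pics; python3 - <<'E'
from plant import get_state, optics
import cv2,numpy as np
s=get_state();print({k:np.round(v,3).tolist() for k,v in s.items()})
np.set_printoptions(precision=4,suppress=True)
for c in ["scene","top"]:
    d=optics.capture(c);cv2.imwrite(f"pics/{c}0.png",d["img"][:,:,::-1])
    print(c,d["intrinsics"],d["origin"],d["attitude"])
    for n in ["rack","plate_holed","plate_plain_a","case","lid","lid_handle","lid_hinge","petri_dish","beaker_tall"]:
        print(n,[(round(r["p"],2),np.round(r["location"],3).tolist()) for r in optics.look_for(c,n)][:4])
E
```

```text
{'time_s': 0.0, 'joints': [-46.519, 20.593, 0.633, -0.02, -70.137, -16.506], 'qd': [-0.037, 0.091, 0.041, -0.187, -0.067, -0.007], 'joint_torque': [0.001, -58.272, 29.306, 6.998, 0.007, -0.0], 'tcp_pos': [0.306, -0.601, 0.226], 'eef_rot': [179.902, -0.009, -153.032], 'contact_force': [0.048, -0.282, 0.474], 'moment': [-0.031, -0.031, 0.008], 'gripper_force': 0.0, 'gripper_width': 0.088}
scene [[511.4357   0.     313.0926]
 [  0.     511.4357 191.4168]
 [  0.       0.       1.    ]] [-0.0313  0.8122  0.9132] [-128.8159    0.892  -145.82  ]
rack []
plate_holed []
plate_plain_a [(0.61, [0.438, 0.221, 0.098])]
case [(0.8, [0.548, -0.138, 0.04])]
lid [(0.89, [0.584, -0.146, 0.112])]
lid_handle [(0.8, [0.581, -0.148, 0.109])]
lid_hinge [(0.96, [0.583, -0.146, 0.109])]
petri_dish [(0.68, [0.646, 0.055, 0.02])]
beaker_tall [(0.72, [0.718, -0.264, 0.081])]
top [[460.5773   0.     314.5762]
 [  0.     460.5773 207.2004]
 [  0.       0.       1.    ]] [ 0.4025 -0.0279  1.2991] [-171.3047   -0.1762  -91.5436]
rack [(0.8, [0.523, 0.19, 0.008])]
plate_holed [(0.73, [0.508, 0.029, 0.005]), (0.67, [0.504, 0.206, 0.069])]
plate_plain_a [(0.75, [0.462, 0.203, 0.068]), (0.64, [0.545, 0.2, 0.07])]
case [(0.79, [0.539, -0.148, 0.03]), (0.68, [0.654, 0.048, 0.015]), (0.27, [0.507, 0.204, 0.07])]
lid [(0.8, [0.588, -0.154, 0.124])]
lid_handle [(0.79, [0.583, -0.153, 0.122]), (0.37, [0.504, 0.208, 0.07]), (0.35, [0.653, 0.053, 0.015])]
lid_hinge [(0.86, [0.586, -0.155, 0.124]), (0.46, [0.504, 0.208, 0.07])]
petri_dish [(0.72, [0.65, 0.049, 0.013])]
beaker_tall [(0.56, [0.72, -0.283, 0.052])]
```

View pics/scene0.png

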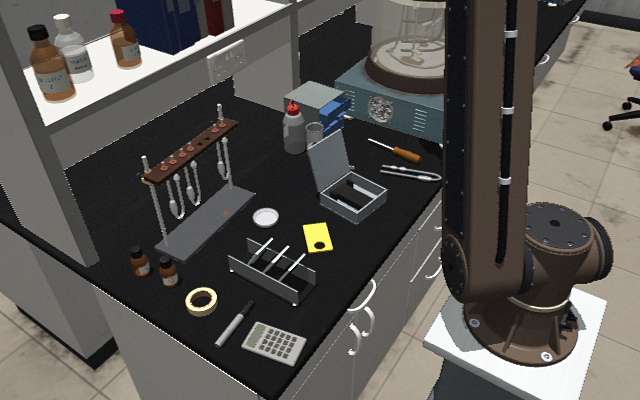

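View pics/top0.png

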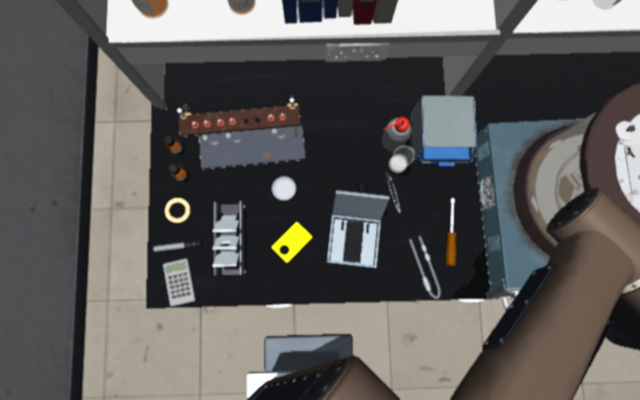

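The scene view shows the plates at about (258,243), (270,254) and (290,268) in the rack, a yellow look-alike at (318,238) and the open case at (350,195). In the top view the rack is at (228,238) and the case at (355,235). Candidates for the holed plate are the three rack plates, top view (229,223), (226,241) and (225,262), and the yellow one, (292,242), which is excluded. I'll check with a close crop.

```bash
python3 - <<'E'
import cv2,numpy as np
a=cv2.imread("pics/scene0.png")[225:305,220:325];b=cv2.imread("pics/top0.png")[190:285,200:260]
c=cv2.imread("pics/top0.png")[180:275,320:395]
r=lambda i,k:cv2.resize(i,None,fx=k,fy=k,interpolation=cv2.INTER_CUBIC)
a=r(a,3.6);b=r(b,5.8);c=r(c,5)
h=590;o=np.zeros((h,800,3),np.uint8)
o[:288,:378]=a[:288,:378];o[:551,380:380+348]=b[:551,:348]
c=r(c,.6);o[295:295+c.shape[0],:c.shape[1]]=c
cv2.imwrite("pics/crop1.png",o)
E
```

```text
(no output)
```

View pics/crop1.png

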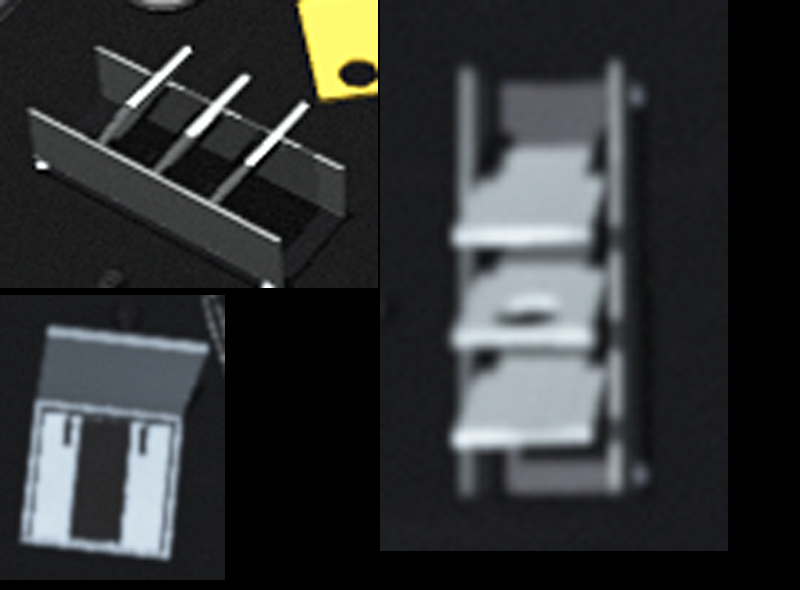

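The crop confirms that the middle rack plate (top view about (226,241)) has the hole and the other two are plain. The lid stands open, leaning slightly outwards. Next I'll work out the poses from corner pixels.

```bash
cat > h.py <<'E'
import numpy as np
from scipy.spatial.transform import Rotation as R
from plant import get_state, optics
np.set_printoptions(precision=4,suppress=True)
def cam(d): 
    return np.array(d["intrinsics"]),np.array(d["origin"]),R.from_euler("xyz",d["attitude"],degrees=True).as_matrix()
def ray(c,u,v,z):
    K,o,A=c; r=A@np.linalg.solve(K,[u,v,1.]); return o+r*(z-o[2])/r[2]
def proj(c,P):
    K,o,A=c; p=(np.atleast_2d(P)-o)@A@K.T; return p[:,:2]/p[:,2:]
def tool(dw,s=None):
    """world shift -> slide fractions"""
    s=s or get_state(); return R.from_euler("xyz",s["eef_rot"],degrees=True).inv().apply(dw)/.15
E
python3 - <<'E'
from h import *
c=cam(optics.capture("top"))
f=lambda x,y:(200+(x-380)/5.8,190+y/5.8)
P=[ray(c,*f(*p),.052) for p in [(466,68),(466,495),(615,62),(615,490)]]
print("rack walls",*P,"ctr",np.mean(P,0))
for a,b in ((0,1),(2,3)): d=P[a]-P[b];print("yaw",np.degrees(np.arctan2(d[1],d[0])),np.linalg.norm(d))
for x in [(452,338),(592,338)]: print("plate top edge",ray(c,*f(*x),.1))
g=lambda x,y:(320+x/3,180+(y-295)/3)
Q=[ray(c,*g(*p),.042) for p in [(37,405),(183,413),(20,543),(170,557)]]
print("case rim",*Q,"ctr",np.mean(Q,0))
for a,b in ((0,2),(1,3)): d=Q[a]-Q[b];print("yaw",np.degrees(np.arctan2(d[1],d[0])),np.linalg.norm(d))
for z in (.15,.165,.172): print("lid free",z,ray(c,*g(47,328),z),ray(c,*g(208,347),z))
E
```

```text
rack walls [0.6155 0.2362 0.052 ] [0.4156 0.235  0.052 ] [0.6165 0.1658 0.052 ] [0.4161 0.1663 0.052 ] ctr [0.5159 0.2008 0.052 ]
yaw 0.33042950195710785 0.19982796934259003
yaw -0.15176523141082196 0.20040769459111343
plate top edge [0.4849 0.2316 0.1   ]
plate top edge [0.4832 0.169  0.1   ]
case rim [ 0.5669 -0.0851  0.042 ] [ 0.556  -0.2187  0.042 ] [ 0.4416 -0.0656  0.042 ] [ 0.4254 -0.2006  0.042 ] ctr [ 0.4975 -0.1425  0.042 ]
yaw -8.837441651313034 0.12681411550699279
yaw -7.902900271244757 0.1317951514193673
lid free 0.15 [ 0.6182 -0.0908  0.15  ] [ 0.5983 -0.2262  0.15  ]
lid free 0.165 [ 0.6154 -0.0899  0.165 ] [ 0.5958 -0.2236  0.165 ]
lid free 0.172 [ 0.6141 -0.0896  0.172 ] [ 0.5946 -0.2224  0.172 ]
```

Call:
send_rows --moves '[{"slide": [-0.13, 0.15, 0], "turn": -0.07, "gripper": 1}, {"slide": [-0.26, 0.3, 0], "turn": -0.14, "gripper": 1}, {"slide": [-0.4, 0.46, 0], "turn": -0.2, "gripper": 1}, {"slide": [-0.53, 0.61, 0], "turn": -0.27, "gripper": 1}, {"slide": [-0.66, 0.76, 0], "turn": -0.34, "gripper": 1}]'

```text
time_s: 1.47
tcp_pos: [0.3427, -0.4538, 0.2265]
eef_rot: [-180.0, 0.0, -122.1]
contact_force: [0.6, 0.7, 1.2]
gripper_width: 0.0875
gripper_force: 0.0
```

Call:
send_rows --moves '[{"slide": [-0.19, 0.06, 0], "turn": -0.07, "gripper": 1}, {"slide": [-0.38, 0.13, 0], "turn": -0.14, "gripper": 1}, {"slide": [-0.57, 0.19, 0], "turn": -0.2, "gripper": 1}, {"slide": [-0.77, 0.26, 0], "turn": -0.27, "gripper": 1}, {"slide": [-0.96, 0.32, 0], "turn": -0.34, "gripper": 1}]'

```text
time_s: 1.88
tcp_pos: [0.3794, -0.3063, 0.2268]
eef_rot: [-180.0, -0.0, -91.5]
contact_force: [1.2, 0.2, -0.1]
gripper_width: 0.0875
gripper_force: 0.0
```

Call:
send_rows --moves '[{"slide": [-0.2, -0.04, 0], "turn": -0.07, "gripper": 1}, {"slide": [-0.4, -0.08, 0], "turn": -0.14, "gripper": 1}, {"slide": [-0.6, -0.13, 0], "turn": -0.2, "gripper": 1}, {"slide": [-0.8, -0.17, 0], "turn": -0.27, "gripper": 1}, {"slide": [-0.99, -0.21, 0], "turn": -0.34, "gripper": 1}]'

```text
time_s: 2.3
tcp_pos: [0.4157, -0.1588, 0.2269]
eef_rot: [-179.9, -0.0, -60.9]
contact_force: [0.7, 0.1, -0.5]
gripper_width: 0.0874
gripper_force: 0.0
```

Call:
send_rows --moves '[{"slide": [-0.15, -0.14, 0], "turn": -0.07, "gripper": 1}, {"slide": [-0.3, -0.28, 0], "turn": -0.14, "gripper": 1}, {"slide": [-0.45, -0.42, 0], "turn": -0.2, "gripper": 1}, {"slide": [-0.6, -0.56, 0], "turn": -0.27, "gripper": 1}, {"slide": [-0.74, -0.69, 0], "turn": -0.34, "gripper": 1}]'

```text
time_s: 2.72
tcp_pos: [0.4531, -0.0115, 0.227]
eef_rot: [-180.0, -0.0, -30.3]
contact_force: [0.7, -0.5, -0.5]
gripper_width: 0.0876
gripper_force: 0.0
```

Call:
send_rows --moves '[{"slide": [-0.06, -0.19, 0], "turn": -0.07, "gripper": 1}, {"slide": [-0.12, -0.38, 0], "turn": -0.14, "gripper": 1}, {"slide": [-0.18, -0.57, 0], "turn": -0.2, "gripper": 1}, {"slide": [-0.24, -0.76, 0], "turn": -0.27, "gripper": 1}, {"slide": [-0.29, -0.97, 0], "turn": -0.34, "gripper": 1}]'

```text
time_s: 3.13
tcp_pos: [0.4894, 0.1355, 0.2269]
eef_rot: [-180.0, -0.0, 0.3]
contact_force: [-0.2, 0.6, 0.1]
gripper_width: 0.0878
gripper_force: 0.0
```

Call:
send_rows --moves '[{"slide": [0.03, -0.15, 0], "turn": 0, "gripper": 1}, {"slide": [0.06, -0.3, 0.05], "turn": 0, "gripper": 1}, {"slide": [0.09, -0.44, 0.15], "turn": 0, "gripper": 1}, {"slide": [0.09, -0.44, 0.2], "turn": 0, "gripper": 1}, {"slide": [0.09, -0.44, 0.2], "turn": 0, "gripper": 1}]'

```text
time_s: 3.55
tcp_pos: [0.5021, 0.2004, 0.1945]
eef_rot: [179.9, 0.2, 0.0]
contact_force: [-1.1, 0.3, -0.5]
gripper_width: 0.0876
gripper_force: 0.0
```

```bash
python3 - <<'E'
from h import *; import cv2
d=optics.capture("wrist");im=d["img"][:,:,::-1].copy();c=cam(d);s=get_state()
print(s["tcp_pos"],s["eef_rot"],c[1],d["attitude"])
# predicted overlay: holed plate edges, rack walls
o=np.array([.516,.201,0])
def L(a,b,col): 
    p=proj(c,np.array([a,b])+o).astype(int);cv2.line(im,tuple(map(int,p[0])),tuple(map(int,p[1])),col,1)
up=np.array([-.5,0,.866]);b=np.array([.02,0,.014]);n=np.array([.866,0,.5])*.0025
for y in (-.03,.03):
    L(b+up*.044+[0,y,0]+n,b+up*.1+[0,y,0]+n,(0,0,255))
    L([-.1,y*.0325/.03,.052],[.1,y*.0325/.03,.052],(0,255,0))
L(b+up*.1+[0,-.03,0]+n,b+up*.1+[0,.03,0]+n,(0,0,255))
cv2.imwrite("pics/w1.png",im)
print([(r["p"],np.round(r["location"],3)) for r in optics.look_for("wrist","plate_holed")])
E
```

```text
[0.5025 0.1999 0.1956] [179.9127   0.1055   0.0141] [0.5783 0.2004 0.3511] [163.5378  -0.1308 -89.9356]
[(0.93, array([0.498, 0.202, 0.075])), (0.7, array([0.507, 0.031, 0.004]))]
```

View pics/w1.png

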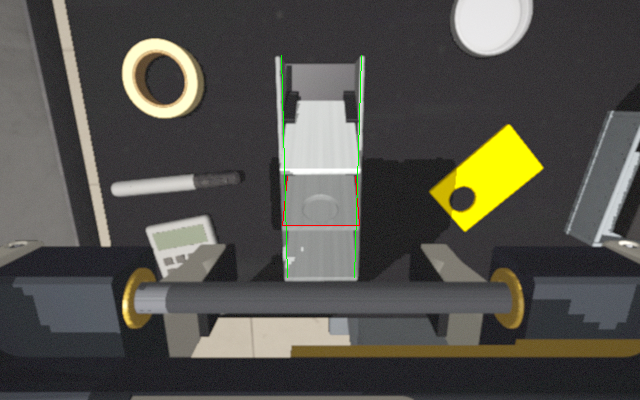

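The overlay sits on the holed plate: hole at (320,207), top edge at row 225. The estimate is good, so I'll descend and grip.

Call:
send_rows --moves '[{"slide": [0, 0, 0.2], "turn": 0, "gripper": 1}, {"slide": [0, 0, 0.4], "turn": 0, "gripper": 1}, {"slide": [0, 0, 0.6], "turn": 0, "gripper": 1}, {"slide": [0, 0, 0.78], "turn": 0, "gripper": 1}, {"slide": [0, 0, 0.92], "turn": 0, "gripper": 1}]'

```text
time_s: 4.07
tcp_pos: [0.503, 0.1991, 0.0578]
eef_rot: [-180.0, -0.0, -0.1]
contact_force: [-0.3, -0.1, -0.3]
gripper_width: 0.0877
gripper_force: 0.0
```

Call:
send_rows --moves '[{"slide": [0, 0, 0], "turn": 0, "gripper": 0.6}, {"slide": [0, 0, 0], "turn": 0, "gripper": 0.6}, {"slide": [0, 0, 0], "turn": 0, "gripper": 0.6}, {"slide": [0, 0, 0], "turn": 0, "gripper": 0.6}, {"slide": [0, 0, 0], "turn": 0, "gripper": 0.6}]' --newtons 20

```text
time_s: 4.48
tcp_pos: [0.5042, 0.2009, 0.0605]
eef_rot: [-179.9, -0.2, -0.0]
contact_force: [-0.5, 2.3, 1.3]
gripper_width: 0.0598
gripper_force: 4.0
```

Call:
send_rows --moves '[{"slide": [0, 0, 0], "turn": 0, "gripper": 0.5}, {"slide": [0, 0, 0], "turn": 0, "gripper": 0.5}, {"slide": [-0.03, 0, -0.052], "turn": 0, "gripper": 0.5}, {"slide": [-0.06, 0, -0.104], "turn": 0, "gripper": 0.5}, {"slide": [-0.1, 0, -0.173], "turn": 0, "gripper": 0.5}]' --newtons 20

```text
time_s: 4.9
tcp_pos: [0.4887, 0.2005, 0.0855]
eef_rot: [-180.0, -0.1, -0.0]
contact_force: [5.4, 1.0, -0.5]
gripper_width: 0.0594
gripper_force: 20.0
```

Call:
send_rows --moves '[{"slide": [-0.04, 0, -0.07], "turn": 0, "gripper": 0.5}, {"slide": [-0.08, 0, -0.139], "turn": 0, "gripper": 0.5}, {"slide": [-0.12, 0, -0.208], "turn": 0, "gripper": 0.5}, {"slide": [-0.16, 0, -0.277], "turn": 0, "gripper": 0.5}, {"slide": [-0.2, 0, -0.346], "turn": 0, "gripper": 0.5}]'

```text
time_s: 5.32
tcp_pos: [0.4569, 0.1999, 0.1374]
eef_rot: [180.0, 0.0, -0.0]
contact_force: [-0.0, -0.7, -0.6]
gripper_width: 0.0595
gripper_force: 20.0
```

Call:
send_rows --moves '[{"slide": [-0.02, 0, -0.05], "turn": 0, "gripper": 0.5}, {"slide": [-0.04, 0, -0.1], "turn": 0, "gripper": 0.5}, {"slide": [-0.06, 0, -0.15], "turn": 0, "gripper": 0.5}, {"slide": [-0.06, 0, -0.15], "turn": 0, "gripper": 0.5}, {"slide": [-0.06, 0, -0.15], "turn": 0, "gripper": 0.5}]'

```text
time_s: 5.73
tcp_pos: [0.4491, 0.2004, 0.1592]
eef_rot: [-180.0, -0.0, -0.0]
contact_force: [-0.4, 0.1, -0.2]
gripper_width: 0.0591
gripper_force: 20.0
```

```bash
python3 - <<'E'
from h import *; import cv2
d=optics.capture("scene");im=d["img"][:,:,::-1]
cv2.imwrite("pics/s2.png",cv2.resize(im[140:320,210:410],None,fx=3.3,fy=3.3,interpolation=cv2.INTER_CUBIC))
s=get_state();print(s)
E
```

```text
{'time_s': 5.7833, 'joints': array([ 46.9815,   6.5565, -27.5076,  -0.0109, -55.9454,  42.9949]), 'qd': array([-0.133 ,  0.6443, -0.3579, -0.0546,  0.1007, -0.0363]), 'joint_torque': array([  0.1081, -36.5583,  26.5717,   6.353 ,   0.0551,  -0.0098]), 'tcp_pos': array([0.449 , 0.2001, 0.1587]), 'eef_rot': array([179.9992,   0.0131,  -0.0297]), 'contact_force': array([ 0.0125,  0.2466, -0.3907]), 'moment': array([-0.0691,  0.2058, -0.0045]), 'gripper_force': 19.99995455145836, 'gripper_width': 0.05976335050233121}
```

View pics/s2.png

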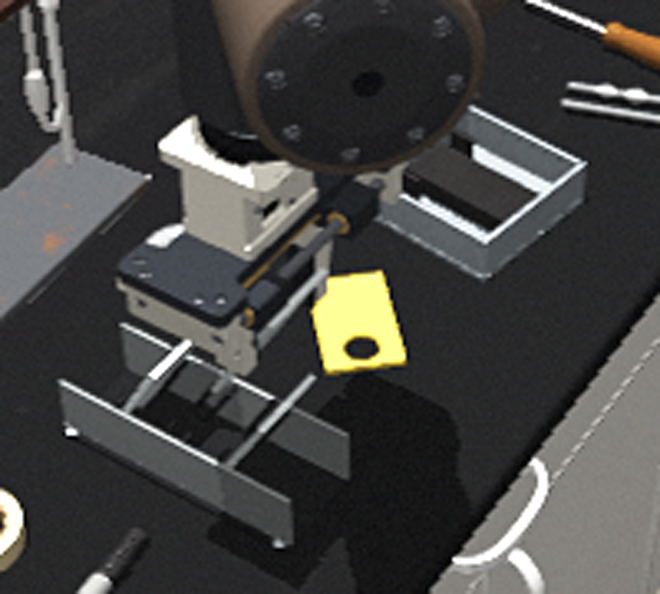

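The plate hangs in the fingers above the rack, and both plain plates are still standing. The case, upper right at (490,190), is empty. Next I'll carry the plate to the case.

Call:
send_rows --moves '[{"slide": [0.01, 0.1, 0], "turn": 0, "gripper": 0.5}, {"slide": [0.03, 0.25, 0], "turn": 0, "gripper": 0.5}, {"slide": [0.05, 0.42, 0], "turn": 0, "gripper": 0.5}, {"slide": [0.07, 0.59, 0], "turn": 0, "gripper": 0.5}, {"slide": [0.09, 0.76, 0], "turn": 0, "gripper": 0.5}]'

```text
time_s: 6.2
tcp_pos: [0.4623, 0.0849, 0.1581]
eef_rot: [180.0, 0.1, -0.0]
contact_force: [0.2, -0.0, -1.3]
gripper_width: 0.0595
gripper_force: 20.0
```

Call:
send_rows --moves '[{"slide": [0.02, 0.15, 0], "turn": 0, "gripper": 0.5}, {"slide": [0.04, 0.3, 0], "turn": 0, "gripper": 0.5}, {"slide": [0.06, 0.45, 0], "turn": 0, "gripper": 0.5}, {"slide": [0.08, 0.6, 0], "turn": 0, "gripper": 0.5}, {"slide": [0.09, 0.76, 0], "turn": 0, "gripper": 0.5}]'

```text
time_s: 6.62
tcp_pos: [0.476, -0.0291, 0.1582]
eef_rot: [180.0, 0.1, -0.0]
contact_force: [0.4, 0.2, -0.9]
gripper_width: 0.0592
gripper_force: 20.0
```

Call:
send_rows --moves '[{"slide": [0.02, 0.2, 0], "turn": 0.02, "gripper": 0.5}, {"slide": [0.04, 0.4, 0], "turn": 0.05, "gripper": 0.5}, {"slide": [0.07, 0.6, 0], "turn": 0.07, "gripper": 0.5}, {"slide": [0.09, 0.75, 0], "turn": 0.093, "gripper": 0.5}, {"slide": [0.09, 0.75, 0], "turn": 0.093, "gripper": 0.5}]'

```text
time_s: 7.03
tcp_pos: [0.4893, -0.1436, 0.1578]
eef_rot: [179.9, 0.1, -8.7]
contact_force: [0.7, -0.0, -0.3]
gripper_width: 0.0595
gripper_force: 20.0
```

```bash
python3 - <<'E'
from h import *; import cv2
d=optics.capture("wrist");im=d["img"][:,:,::-1].copy();c=cam(d);s=get_state()
print(s["tcp_pos"],s["eef_rot"],s["contact_force"])
np.savez("wc.npz",K=c[0],o=c[1],A=c[2])
cv2.imwrite("pics/w2.png",im)
E
```

```text
[ 0.489  -0.1423  0.1577] [179.9664   0.126   -8.6131] [-0.1688 -0.3154 -1.9462]
```

View pics/w2.png

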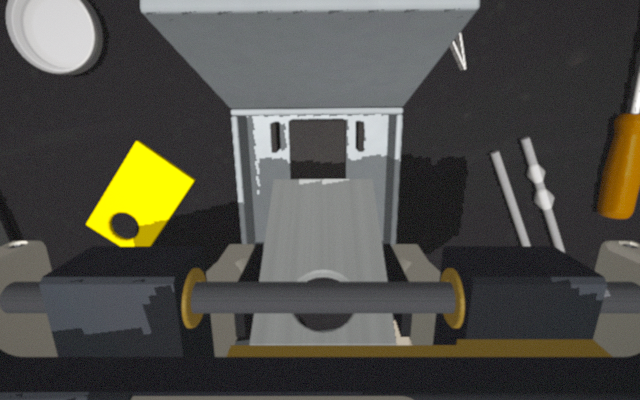

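The wrist view shows the plate hanging with its lower edge at row 180, columns 274–376. The hinge rim corners are at (232,112) and (404,109). The guides are at (277,137) and (360,136), the bed spans columns 289–347, and the lid leans away.

```bash
python3 - <<'E'
from h import *
z=np.load("wc.npz");c=(z["K"],z["o"],z["A"])
im=__import__("cv2").imread("pics/w2.png").astype(int).sum(2)
for r in (116,135,150,200):
  g=np.abs(np.diff(im[r])); print(r,[(i,int(np.diff(im[r])[i])) for i in range(225,415) if g[i]>90])
C0=np.array([.4975,-.1425]);th=np.radians(-8.4);Rm=np.array([[np.cos(th),-np.sin(th)],[np.sin(th),np.cos(th)]])
loc=lambda p:(p[:2]-C0)@Rm*1000
for n,u,v,h in [("rimL",232,112,.042),("rimR",404,109,.042),("gL",277,137,.035),("gR",360,136,.035),("bedL",289,122,.028),("bedR",347,122,.028),("bedL2",289,176,.028),("bedR2",346,176,.028)]:
  print(n,loc(ray(c,u,v,h)))
for h in (.10,.11,.12): print("plate low",h,loc(ray(c,274,181,h)),loc(ray(c,376,179,h)))
E
```

```text
116 [(230, 126), (231, 133), (245, 117), (251, 135), (267, 94), (387, -128), (388, -174), (395, 119), (396, 131), (401, -128), (402, -188)]
135 [(231, 170), (232, 182), (237, -135), (238, -137), (253, 146), (269, -116), (270, -205), (271, -113), (278, 108), (279, 137), (284, 156), (287, -98), (288, -194), (289, -144), (345, 189), (346, 163), (354, -137), (355, -239), (356, -150), (363, 185), (364, 176), (386, -104), (387, -164), (388, -99), (394, 110), (395, 158), (400, -142), (401, -181)]
150 [(232, 162), (233, 214), (238, -116), (239, -135), (248, 92), (253, 96), (254, 147), (270, -140), (271, -218), (277, 191), (278, 143), (288, -142), (289, -222), (345, 203), (346, 172), (356, -121), (357, -151), (358, -92), (362, 128), (363, 156), (386, -152), (387, -130), (394, 170), (395, 95), (399, -108), (400, -175), (401, -123)]
200 [(236, 192), (237, 209), (242, -117), (243, -136), (397, -97), (398, -125)]
rimL [62.7842 66.6833]
rimR [ 64.3877 -65.6425]
gL [43.0324 33.7654]
gR [ 43.506  -33.1127]
bedL [54.4104 24.379 ]
bedR [ 54.1864 -22.9621]
bedL2 [ 9.584  25.8397]
bedR2 [  9.3451 -22.7977]
plate low 0.1 [21.1064 28.3424] [ 22.0928 -37.0472]
plate low 0.11 [23.3031 26.8855] [ 24.2436 -35.4556]
plate low 0.12 [25.4999 25.4286] [ 26.3943 -33.864 ]
```

Call:
send_rows --moves '[{"slide": [0.05, -0.01, 0.08], "turn": 0, "gripper": 0.5}, {"slide": [0.1, -0.02, 0.18], "turn": 0, "gripper": 0.5}, {"slide": [0.15, -0.02, 0.3], "turn": 0, "gripper": 0.5}, {"slide": [0.15, -0.02, 0.4], "turn": 0, "gripper": 0.5}, {"slide": [0.15, -0.02, 0.44], "turn": 0, "gripper": 0.5}]'

```text
time_s: 7.5
tcp_pos: [0.5108, -0.1401, 0.0902]
eef_rot: [180.0, 0.2, -8.4]
contact_force: [-1.1, -0.7, -1.7]
gripper_width: 0.0597
gripper_force: 20.0
```

```bash
python3 - <<'E'
from h import *; import cv2
d=optics.capture("wrist");im=d["img"][:,:,::-1].copy();c=cam(d);s=get_state()
print(s["tcp_pos"],s["eef_rot"],s["contact_force"])
np.savez("wc.npz",K=c[0],o=c[1],A=c[2]);cv2.imwrite("pics/w3.png",im)
# tool midplane predicted column at depths
A=R.from_euler("xyz",s["eef_rot"],degrees=True).as_matrix()
for q in ([0,0,-.02],[.04,0,.05],[.04,0,.1]): print(q,proj(c,s["tcp_pos"]+A@np.array(q)))
cv2.imwrite("pics/w3c.png",cv2.resize(im[60:310,180:460],None,fx=2.3,fy=2.3,interpolation=cv2.INTER_CUBIC))
E
```

```text
[ 0.5104 -0.1402  0.0901] [179.964    0.2784  -8.3792] [-0.7778 -0.1493 -2.08  ]
[0, 0, -0.02] [[321.9221 282.2786]]
[0.04, 0, 0.05] [[322.1747 166.6627]]
[0.04, 0, 0.1] [[322.2838 155.1738]]
```

View pics/w3c.png

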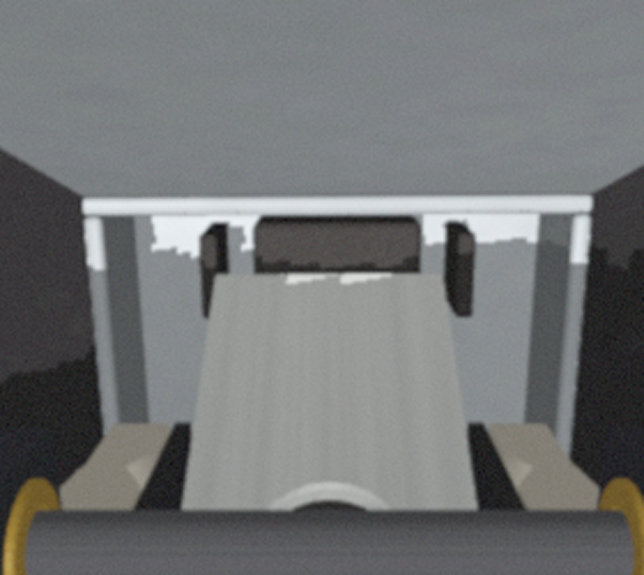

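The crop shows the plate's lower edge at columns 215–444, middle 329.5, against the rim, bed and guides at middle 338. So I need to shift 2.4 mm towards case −y and about 8 mm forward. Then I'll feel downwards.

Call:
send_rows --moves '[{"slide": [0.02, 0.008, 0], "turn": 0, "gripper": 0.5}, {"slide": [0.05, 0.016, 0], "turn": 0, "gripper": 0.5}, {"slide": [0.05, 0.016, 0.01], "turn": 0, "gripper": 0.5}, {"slide": [0.05, 0.016, 0.02], "turn": 0, "gripper": 0.5}, {"slide": [0.05, 0.016, 0.03], "turn": 0, "gripper": 0.5}]' --newtons 8

```text
time_s: 7.97
tcp_pos: [0.5195, -0.1441, 0.0889]
eef_rot: [-180.0, -0.1, -8.4]
contact_force: [0.4, 0.3, -0.8]
gripper_width: 0.0598
gripper_force: 8.0
```

Call:
send_rows --moves '[{"slide": [0, 0, 0], "turn": 0, "gripper": 0.5}, {"slide": [0, 0, 0.005], "turn": 0, "gripper": 0.5}, {"slide": [0, 0, 0.01], "turn": 0, "gripper": 0.5}, {"slide": [0, 0, 0.015], "turn": 0, "gripper": 0.5}, {"slide": [0, 0, 0.015], "turn": 0, "gripper": 0.5}]'

```text
time_s: 8.38
tcp_pos: [0.5191, -0.1441, 0.0861]
eef_rot: [180.0, 0.0, -8.4]
contact_force: [-0.1, 0.1, -0.9]
gripper_width: 0.0602
gripper_force: 8.0
```

Call:
send_rows --moves '[{"slide": [0, 0, 0.005], "turn": 0, "gripper": 0.5}, {"slide": [0, 0, 0.01], "turn": 0, "gripper": 0.5}, {"slide": [0, 0, 0.015], "turn": 0, "gripper": 0.5}, {"slide": [0, 0, 0.02], "turn": 0, "gripper": 0.5}, {"slide": [0, 0, 0.02], "turn": 0, "gripper": 0.5}]'

```text
time_s: 8.8
tcp_pos: [0.5191, -0.1441, 0.083]
eef_rot: [180.0, 0.0, -8.4]
contact_force: [-0.6, 0.0, -1.8]
gripper_width: 0.0599
gripper_force: 8.0
```

```bash
python3 -c "
from h import *
for i in range(3): 
  optics.capture('wrist'); s=get_state();print(s['tcp_pos'],s['contact_force'],s['moment'])"
```

```text
[ 0.5191 -0.1442  0.0831] [ 0.3897  0.2132 -1.1512] [-0.1189  0.1285  0.0097]
[ 0.5192 -0.1442  0.0831] [ 0.3714 -0.4286 -1.1946] [-0.1195  0.1422 -0.0213]
[ 0.5192 -0.1441  0.0832] [ 0.1613  0.3011 -1.6732] [-0.0727  0.1147 -0.0585]
```

Call:
send_rows --moves '[{"slide": [0, 0, 0.005], "turn": 0, "gripper": 0.5}, {"slide": [0, 0, 0.01], "turn": 0, "gripper": 0.5}, {"slide": [0, 0, 0.015], "turn": 0, "gripper": 0.5}, {"slide": [0, 0, 0.02], "turn": 0, "gripper": 0.5}, {"slide": [0, 0, 0.02], "turn": 0, "gripper": 0.5}]'

```text
time_s: 9.37
tcp_pos: [0.5191, -0.1442, 0.08]
eef_rot: [180.0, 0.0, -8.4]
contact_force: [0.7, -0.0, -1.1]
gripper_width: 0.0602
gripper_force: 8.0
```

Call:
send_rows --moves '[{"slide": [0, 0, 0.005], "turn": 0, "gripper": 0.5}, {"slide": [0, 0, 0.01], "turn": 0, "gripper": 0.5}, {"slide": [0, 0, 0.015], "turn": 0, "gripper": 0.5}, {"slide": [0, 0, 0.02], "turn": 0, "gripper": 0.5}, {"slide": [0, 0, 0.02], "turn": 0, "gripper": 0.5}]'

```text
time_s: 9.78
tcp_pos: [0.5191, -0.1441, 0.077]
eef_rot: [180.0, 0.0, -8.4]
contact_force: [0.7, -0.1, -1.1]
gripper_width: 0.06
gripper_force: 8.0
```

Call:
send_rows --moves '[{"slide": [0, 0, 0.005], "turn": 0, "gripper": 0.5}, {"slide": [0, 0, 0.01], "turn": 0, "gripper": 0.5}, {"slide": [0, 0, 0.015], "turn": 0, "gripper": 0.5}, {"slide": [0, 0, 0.02], "turn": 0, "gripper": 0.5}, {"slide": [0, 0, 0.02], "turn": 0, "gripper": 0.5}]'

```text
time_s: 10.2
tcp_pos: [0.5185, -0.1442, 0.0748]
eef_rot: [180.0, 0.1, -8.4]
contact_force: [-4.8, 1.9, 8.8]
gripper_width: 0.0594
gripper_force: 8.0
```

Call:
send_rows --moves '[{"slide": [0, 0, 0.005], "turn": 0, "gripper": 0.5}, {"slide": [0, 0, 0.01], "turn": 0, "gripper": 0.5}, {"slide": [0, 0, 0.015], "turn": 0, "gripper": 0.5}, {"slide": [0, 0, 0.015], "turn": 0, "gripper": 0.5}, {"slide": [0, 0, 0.015], "turn": 0, "gripper": 0.5}]'

```text
time_s: 10.62
tcp_pos: [0.5184, -0.1442, 0.0726]
eef_rot: [180.0, 0.1, -8.4]
contact_force: [-4.7, 1.4, 9.8]
gripper_width: 0.0602
gripper_force: 8.0
```

Touch felt at TCP z of about 75.5 mm. Now I'll lay the plate down along an arc about its lower edge, with a light grip.

Call:
send_rows --moves '[{"slide": [-0.005, 0, 0], "turn": 0, "gripper": 0.5}, {"slide": [-0.02, 0, 0.012], "turn": 0, "gripper": 0.5}, {"slide": [-0.035, 0, 0.025], "turn": 0, "gripper": 0.5}, {"slide": [-0.05, 0, 0.037], "turn": 0, "gripper": 0.5}, {"slide": [-0.06, 0, 0.049], "turn": 0, "gripper": 0.5}]' --newtons 4

```text
time_s: 11.03
tcp_pos: [0.5098, -0.1428, 0.0643]
eef_rot: [180.0, 0.0, -8.4]
contact_force: [-2.7, 1.2, 3.3]
gripper_width: 0.06
gripper_force: 4.0
```

Call:
send_rows --moves '[{"slide": [-0.01, 0, 0.012], "turn": 0, "gripper": 0.5}, {"slide": [-0.02, 0, 0.024], "turn": 0, "gripper": 0.5}, {"slide": [-0.03, 0, 0.036], "turn": 0, "gripper": 0.5}, {"slide": [-0.04, 0, 0.048], "turn": 0, "gripper": 0.5}, {"slide": [-0.048, 0, 0.058], "turn": 0, "gripper": 0.5}]'

```text
time_s: 11.45
tcp_pos: [0.5032, -0.1418, 0.0556]
eef_rot: [-180.0, -0.0, -8.4]
contact_force: [-0.4, 0.5, 0.2]
gripper_width: 0.0603
gripper_force: 4.0
```

```bash
python3 - <<'E'
from h import *; import cv2
d=optics.capture("wrist");im=d["img"][:,:,::-1].copy();c=cam(d);s=get_state()
print(s["tcp_pos"],s["eef_rot"],s["contact_force"])
np.savez("wc.npz",K=c[0],o=c[1],A=c[2])
cv2.imwrite("pics/w4c.png",cv2.resize(im[40:350,180:460],None,fx=1.9,fy=1.9,interpolation=cv2.INTER_CUBIC))
E
```

```text
[ 0.5029 -0.1417  0.0553] [-179.9973    0.0125   -8.4041] [-0.9016 -0.3133  0.1661]
```

View pics/w4c.png

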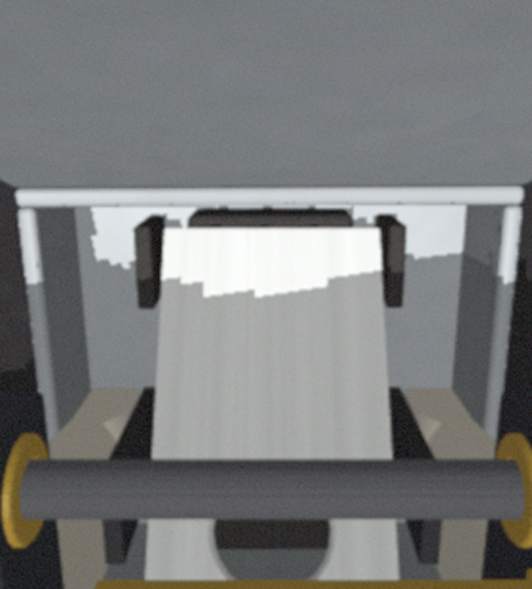

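The plate's edge lies between the guides at columns 162–381, row 228, centred on the bed and about 50 mm from mid. I'll continue the arc.

Call:
send_rows --moves '[{"slide": [-0.009, 0, 0.013], "turn": 0, "gripper": 0.5}, {"slide": [-0.018, 0, 0.026], "turn": 0, "gripper": 0.5}, {"slide": [-0.026, 0, 0.039], "turn": 0, "gripper": 0.5}, {"slide": [-0.033, 0, 0.052], "turn": 0, "gripper": 0.5}, {"slide": [-0.038, 0, 0.065], "turn": 0, "gripper": 0.5}]'

```text
time_s: 11.92
tcp_pos: [0.4975, -0.1409, 0.0459]
eef_rot: [-180.0, -0.0, -8.4]
contact_force: [-0.2, 0.2, 0.4]
gripper_width: 0.0599
gripper_force: 4.0
```

Call:
send_rows --moves '[{"slide": [-0.006, 0, 0.014], "turn": 0, "gripper": 0.5}, {"slide": [-0.012, 0, 0.028], "turn": 0, "gripper": 0.5}, {"slide": [-0.018, 0, 0.042], "turn": 0, "gripper": 0.5}, {"slide": [-0.022, 0, 0.056], "turn": 0, "gripper": 0.5}, {"slide": [-0.026, 0, 0.071], "turn": 0, "gripper": 0.5}]'

```text
time_s: 12.33
tcp_pos: [0.4936, -0.1404, 0.0353]
eef_rot: [-180.0, 0.0, -8.4]
contact_force: [-0.2, 0.5, -0.3]
gripper_width: 0.0602
gripper_force: 4.0
```

Call:
send_rows --moves '[{"slide": [-0.003, 0, 0.01], "turn": 0, "gripper": 0.5}, {"slide": [-0.006, 0, 0.02], "turn": 0, "gripper": 0.5}, {"slide": [-0.008, 0, 0.03], "turn": 0, "gripper": 0.5}, {"slide": [-0.01, 0, 0.04], "turn": 0, "gripper": 0.5}, {"slide": [-0.012, 0, 0.05], "turn": 0, "gripper": 0.5}]'

```text
time_s: 12.75
tcp_pos: [0.492, -0.1401, 0.0279]
eef_rot: [-180.0, -0.0, -8.4]
contact_force: [1.2, 0.1, -0.5]
gripper_width: 0.0602
gripper_force: 4.0
```

Call:
send_rows --moves '[{"slide": [0, 0, 0.007], "turn": 0, "gripper": 0.5}, {"slide": [-0.002, 0, 0.013], "turn": 0, "gripper": 0.5}, {"slide": [-0.003, 0, 0.02], "turn": 0, "gripper": 0.5}, {"slide": [-0.003, 0, 0.025], "turn": 0, "gripper": 0.5}, {"slide": [-0.003, 0, 0.025], "turn": 0, "gripper": 0.5}]'

```text
time_s: 13.17
tcp_pos: [0.4914, -0.1401, 0.0242]
eef_rot: [180.0, 0.0, -8.4]
contact_force: [0.5, 0.4, -0.4]
gripper_width: 0.0598
gripper_force: 4.0
```

Call:
send_rows --moves '[{"slide": [0, 0, 0.004], "turn": 0, "gripper": 0.5}, {"slide": [0, 0, 0.008], "turn": 0, "gripper": 0.5}, {"slide": [0, 0, 0.012], "turn": 0, "gripper": 0.5}, {"slide": [0, 0, 0.012], "turn": 0, "gripper": 0.5}, {"slide": [0, 0, 0.012], "turn": 0, "gripper": 0.5}]'

```text
time_s: 13.58
tcp_pos: [0.4917, -0.1401, 0.0228]
eef_rot: [180.0, -0.0, -8.4]
contact_force: [-0.8, 0.4, 5.2]
gripper_width: 0.0599
gripper_force: 4.0
```

Call:
send_rows --moves '[{"slide": [0, 0, 0.005], "turn": 0, "gripper": 0.5}, {"slide": [0, 0, 0.007], "turn": 0, "gripper": 0.5}, {"slide": [0, 0, 0.007], "turn": 0, "gripper": 0.5}, {"slide": [0, 0, 0.007], "turn": 0, "gripper": 0.5}, {"slide": [0, 0, 0.007], "turn": 0, "gripper": 0.5}]'

```text
time_s: 14.0
tcp_pos: [0.4918, -0.1401, 0.0218]
eef_rot: [180.0, -0.0, -8.4]
contact_force: [-0.4, -0.2, 4.8]
gripper_width: 0.0596
gripper_force: 4.0
```

```bash
python3 - <<'E'
from h import *; import cv2
d=optics.capture("wrist");im=d["img"][:,:,::-1].copy()
s=get_state();print(s["tcp_pos"],s["contact_force"])
cv2.imwrite("pics/w5c.png",cv2.resize(im[60:350,180:460],None,fx=1.9,fy=1.9,interpolation=cv2.INTER_CUBIC))
E
```

```text
[ 0.4919 -0.1401  0.0218] [-0.1778 -0.2347  5.7697]
```

View pics/w5c.png

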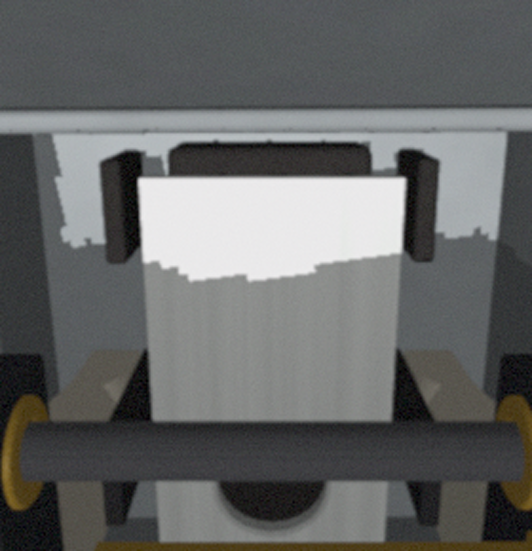

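The plate lies between the guides, far edge at row 178, columns 138–406, square to the rim. Contact force is 5 N. I'll let go.

Call:
send_rows --moves '[{"slide": [0, 0, 0], "turn": 0, "gripper": 0.7}, {"slide": [0, 0, 0], "turn": 0, "gripper": 0.76}, {"slide": [0, 0, 0], "turn": 0, "gripper": 0.78}, {"slide": [0, 0, 0], "turn": 0, "gripper": 0.78}, {"slide": [0, 0, 0], "turn": 0, "gripper": 0.78}]'

```text
time_s: 14.47
tcp_pos: [0.4913, -0.14, 0.0212]
eef_rot: [180.0, 0.0, -8.4]
contact_force: [1.2, -0.4, 0.0]
gripper_width: 0.0685
gripper_force: 0.0
```

Call:
send_rows --moves '[{"slide": [0, 0, -0.05], "turn": 0, "gripper": 0.78}, {"slide": [0, 0, -0.2], "turn": 0, "gripper": 0.78}, {"slide": [0, 0, -0.45], "turn": 0, "gripper": 0.78}, {"slide": [0, 0, -0.7], "turn": 0, "gripper": 0.78}, {"slide": [0, 0, -0.9], "turn": 0, "gripper": 0.78}]'

```text
time_s: 14.88
tcp_pos: [0.4917, -0.1402, 0.1596]
eef_rot: [180.0, -0.1, -8.4]
contact_force: [1.2, 0.6, 0.2]
gripper_width: 0.0683
gripper_force: 0.0
```

```bash
python3 - <<'E'
from h import *; import cv2
d=optics.capture("wrist");im=d["img"][:,:,::-1].copy();c=cam(d)
s=get_state();print(s["tcp_pos"],s["contact_force"])
np.savez("wc.npz",K=c[0],o=c[1],A=c[2]);cv2.imwrite("pics/w6.png",im)
cv2.imwrite("pics/w6c.png",cv2.resize(im[60:350,180:460],None,fx=2,fy=2,interpolation=cv2.INTER_CUBIC))
E
```

```text
[ 0.4949 -0.1406  0.1654] [2.7209 0.1257 6.1175]
```

View pics/w6c.png

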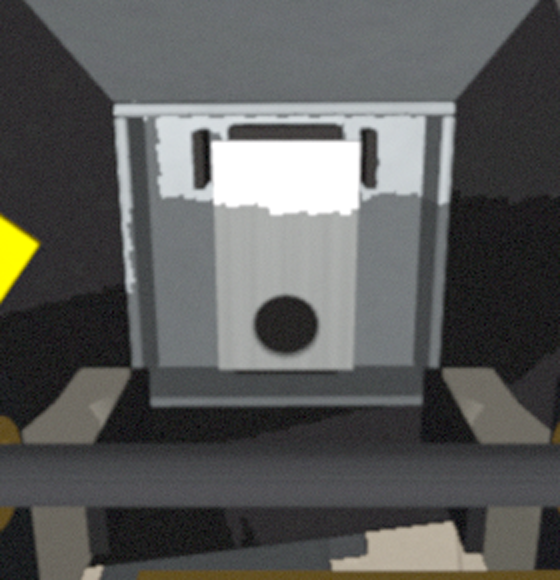

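The plate lies flat, square and centred on the bed: hole at (286,323), equal gaps to both side walls. I'll shut the lid next, going over and behind it with closed fingers, off to one side of the knob.

Call:
send_rows --moves '[{"slide": [0, 0, -0.2], "turn": 0, "gripper": 0}, {"slide": [0, 0, -0.4], "turn": 0, "gripper": 0}, {"slide": [0.05, -0.05, -0.55], "turn": 0, "gripper": 0}, {"slide": [0.12, -0.1, -0.55], "turn": 0, "gripper": 0}, {"slide": [0.2, -0.15, -0.55], "turn": 0, "gripper": 0}]'

```text
time_s: 15.35
tcp_pos: [0.5254, -0.1219, 0.2411]
eef_rot: [-179.9, -0.2, -8.4]
contact_force: [-0.1, 0.9, -0.4]
gripper_width: 0.0403
gripper_force: 0.0
```

Call:
send_rows --moves '[{"slide": [0.2, -0.02, 0], "turn": 0, "gripper": 0}, {"slide": [0.4, -0.04, 0], "turn": 0, "gripper": 0}, {"slide": [0.6, -0.06, 0], "turn": 0, "gripper": 0}, {"slide": [0.77, -0.08, 0], "turn": 0, "gripper": 0}, {"slide": [0.85, -0.08, 0], "turn": 0, "gripper": 0}]'

```text
time_s: 15.77
tcp_pos: [0.6547, -0.1286, 0.2362]
eef_rot: [180.0, 0.2, -8.4]
contact_force: [0.3, 0.6, -0.6]
gripper_width: 0.0072
gripper_force: 0.0
```

```bash
python3 - <<'E'
from h import *
s=get_state();print(s["tcp_pos"],s["contact_force"])
for c in ("scene","top"):
  optics.capture(c)
  for n in ("lid","lid_handle","beaker_tall"): print(c,n,[(round(r["p"],2),np.round(r["location"],3)) for r in optics.look_for(c,n)][:2])
C0=np.array([.4963,-.142]);th=np.radians(-8.4);Rm=np.array([[np.cos(th),-np.sin(th)],[np.sin(th),np.cos(th)]])
print("tcp local",(s["tcp_pos"][:2]-C0)@Rm)
E
```

```text
[ 0.6547 -0.1286  0.2362] [ 0.269   0.5755 -0.6356]
scene lid [(0.62, array([ 0.585, -0.146,  0.113]))]
scene lid_handle [(0.79, array([ 0.581, -0.145,  0.109])), (0.74, array([0.438, 0.224, 0.098]))]
scene beaker_tall [(0.81, array([ 0.717, -0.266,  0.076]))]
top lid [(0.71, array([ 0.588, -0.158,  0.123]))]
top lid_handle [(0.64, array([ 0.586, -0.154,  0.12 ]))]
top beaker_tall [(0.59, array([ 0.726, -0.297,  0.07 ])), (0.36, array([ 0.502, -0.141,  0.035]))]
tcp local [0.1547 0.0364]
```

Call:
send_rows --moves '[{"slide": [0, 0, 0.15], "turn": 0, "gripper": 0}, {"slide": [0, 0, 0.3], "turn": 0, "gripper": 0}, {"slide": [0, 0, 0.45], "turn": 0, "gripper": 0}, {"slide": [0, 0, 0.58], "turn": 0, "gripper": 0}, {"slide": [0, 0, 0.66], "turn": 0, "gripper": 0}]'

```text
time_s: 16.58
tcp_pos: [0.6509, -0.1287, 0.1382]
eef_rot: [-180.0, 0.1, -8.4]
contact_force: [0.1, 0.1, -0.9]
gripper_width: 0.0007
gripper_force: 0.0
```

Call:
send_rows --moves '[{"slide": [-0.05, 0, 0], "turn": 0, "gripper": 0}, {"slide": [-0.1, 0, 0], "turn": 0, "gripper": 0}, {"slide": [-0.16, 0, 0], "turn": 0, "gripper": 0}, {"slide": [-0.22, 0, 0], "turn": 0, "gripper": 0}, {"slide": [-0.28, 0, 0], "turn": 0, "gripper": 0}]'

```text
time_s: 17.0
tcp_pos: [0.6112, -0.1227, 0.142]
eef_rot: [-180.0, -0.2, -8.4]
contact_force: [3.2, -0.7, 2.7]
gripper_width: 0.0006
gripper_force: 1.0
```

Call:
send_rows --moves '[{"slide": [-0.05, 0, 0], "turn": 0, "gripper": 0}, {"slide": [-0.1, 0, 0], "turn": 0, "gripper": 0}, {"slide": [-0.14, 0, 0], "turn": 0, "gripper": 0}, {"slide": [-0.18, 0, 0], "turn": 0, "gripper": 0}, {"slide": [-0.2, 0, 0], "turn": 0, "gripper": 0}]'

```text
time_s: 17.42
tcp_pos: [0.5804, -0.1183, 0.1401]
eef_rot: [-180.0, -0.0, -8.4]
contact_force: [2.2, -0.1, 0.8]
gripper_width: 0.0003
gripper_force: 0.8
```

Call:
send_rows --moves '[{"slide": [-0.08, 0, 0], "turn": 0, "gripper": 0}, {"slide": [-0.16, 0, 0], "turn": 0, "gripper": 0}, {"slide": [-0.24, 0, 0], "turn": 0, "gripper": 0}, {"slide": [-0.32, 0, 0.01], "turn": 0, "gripper": 0}, {"slide": [-0.4, 0, 0.02], "turn": 0, "gripper": 0}]'

```text
time_s: 17.83
tcp_pos: [0.521, -0.1096, 0.1365]
eef_rot: [180.0, 0.0, -8.4]
contact_force: [1.3, -0.3, -0.9]
gripper_width: 0.0006
gripper_force: 0.6
```

Call:
send_rows --moves '[{"slide": [-0.04, 0, 0.03], "turn": 0, "gripper": 0}, {"slide": [-0.08, 0, 0.06], "turn": 0, "gripper": 0}, {"slide": [-0.11, 0, 0.09], "turn": 0, "gripper": 0}, {"slide": [-0.14, 0, 0.12], "turn": 0, "gripper": 0}, {"slide": [-0.16, 0, 0.15], "turn": 0, "gripper": 0}]'

```text
time_s: 18.25
tcp_pos: [0.4974, -0.1061, 0.1136]
eef_rot: [180.0, 0.0, -8.4]
contact_force: [0.1, 0.8, 1.1]
gripper_width: 0.0004
gripper_force: 0.4
```

Call:
send_rows --moves '[{"slide": [-0.03, 0, 0.03], "turn": 0, "gripper": 0}, {"slide": [-0.06, 0, 0.07], "turn": 0, "gripper": 0}, {"slide": [-0.09, 0, 0.11], "turn": 0, "gripper": 0}, {"slide": [-0.12, 0, 0.15], "turn": 0, "gripper": 0}, {"slide": [-0.15, 0, 0.19], "turn": 0, "gripper": 0}]'

```text
time_s: 18.67
tcp_pos: [0.4752, -0.1028, 0.0852]
eef_rot: [-180.0, 0.0, -8.4]
contact_force: [1.9, -0.6, 0.3]
gripper_width: 0.0005
gripper_force: 0.3
```

Call:
send_rows --moves '[{"slide": [-0.02, 0, 0.03], "turn": 0, "gripper": 0}, {"slide": [-0.04, 0, 0.06], "turn": 0, "gripper": 0}, {"slide": [-0.06, 0, 0.09], "turn": 0, "gripper": 0}, {"slide": [-0.07, 0, 0.12], "turn": 0, "gripper": 0}, {"slide": [-0.08, 0, 0.14], "turn": 0, "gripper": 0}]'

```text
time_s: 19.08
tcp_pos: [0.4635, -0.1011, 0.0643]
eef_rot: [180.0, 0.0, -8.4]
contact_force: [0.1, 0.7, -0.8]
gripper_width: 0.0009
gripper_force: 0.2
```

Call:
send_rows --moves '[{"slide": [0, 0, 0.012], "turn": 0, "gripper": 0}, {"slide": [0, 0, 0.025], "turn": 0, "gripper": 0}, {"slide": [0, 0, 0.038], "turn": 0, "gripper": 0}, {"slide": [0, 0, 0.05], "turn": 0, "gripper": 0}, {"slide": [0, 0, 0.065], "turn": 0, "gripper": 0}]'

```text
time_s: 19.5
tcp_pos: [0.4639, -0.1011, 0.055]
eef_rot: [-180.0, -0.0, -8.4]
contact_force: [-0.8, 0.3, 0.2]
gripper_width: 0.0002
gripper_force: 0.2
```

Call:
send_rows --moves '[{"slide": [0, 0, 0.006], "turn": 0, "gripper": 0}, {"slide": [0, 0, 0.012], "turn": 0, "gripper": 0}, {"slide": [0, 0, 0.018], "turn": 0, "gripper": 0}, {"slide": [0, 0, 0.022], "turn": 0, "gripper": 0}, {"slide": [0, 0, 0.022], "turn": 0, "gripper": 0}]'

```text
time_s: 19.92
tcp_pos: [0.4638, -0.1011, 0.0517]
eef_rot: [180.0, 0.0, -8.4]
contact_force: [-0.1, -0.3, 0.2]
gripper_width: 0.0006
gripper_force: 0.0
```

Call:
send_rows --moves '[{"slide": [0, 0, 0.004], "turn": 0, "gripper": 0}, {"slide": [0, 0, 0.008], "turn": 0, "gripper": 0}, {"slide": [0, 0, 0.012], "turn": 0, "gripper": 0}, {"slide": [0, 0, 0.012], "turn": 0, "gripper": 0}, {"slide": [0, 0, 0.012], "turn": 0, "gripper": 0}]'

```text
time_s: 20.33
tcp_pos: [0.464, -0.1011, 0.0507]
eef_rot: [180.0, -0.0, -8.4]
contact_force: [-2.5, 1.7, 9.8]
gripper_width: 0.0008
gripper_force: 4.5
```

```bash
python3 - <<'E'
from h import *
for i in range(2):
  optics.capture("top"); s=get_state();print(s["tcp_pos"],s["contact_force"])
for c in ("scene","top"):
  optics.capture(c)
  for n in ("lid","lid_handle","case"): print(c,n,[(round(r["p"],2),np.round(r["location"],3)) for r in optics.look_for(c,n)][:3])
E
```

```text
[ 0.464  -0.1011  0.0507] [-2.2874  0.475   8.5417]
[ 0.4639 -0.1011  0.0507] [-2.3831  1.462   8.9854]
scene lid [(0.95, array([ 0.451, -0.12 ,  0.054])), (0.49, array([ 0.45 , -0.084,  0.038]))]
scene lid_handle [(0.77, array([ 0.447, -0.121,  0.052]))]
scene case [(0.68, array([ 0.451, -0.082,  0.033]))]
top lid []
top lid_handle [(0.47, array([ 0.553, -0.191,  0.048]))]
top case [(0.6, array([ 0.556, -0.19 ,  0.051]))]
```

The force rises to 9 N at 50.7 mm, and a shut lid's top is at 50 mm. I'll back off and check.

Call:
send_rows --moves '[{"slide": [0, 0, -0.05], "turn": 0, "gripper": 0}, {"slide": [0, 0, -0.2], "turn": 0, "gripper": 0}, {"slide": [0, 0, -0.45], "turn": 0, "gripper": 0}, {"slide": [0, 0, -0.7], "turn": 0, "gripper": 0}, {"slide": [0, 0, -0.9], "turn": 0, "gripper": 0}]'

```text
time_s: 21.25
tcp_pos: [0.4642, -0.1012, 0.1881]
eef_rot: [-180.0, -0.1, -8.4]
contact_force: [1.8, -0.2, 0.5]
gripper_width: 0.0004
gripper_force: 0.0
```

Call:
send_rows --moves '[{"slide": [-0.1, -0.2, 0], "turn": 0, "gripper": 0}, {"slide": [-0.1, -0.4, 0], "turn": 0, "gripper": 0}, {"slide": [-0.1, -0.6, 0], "turn": 0, "gripper": 0}, {"slide": [-0.1, -0.75, 0], "turn": 0, "gripper": 0}, {"slide": [-0.1, -0.75, 0], "turn": 0, "gripper": 0}]'

```text
time_s: 21.67
tcp_pos: [0.4663, 0.0153, 0.1858]
eef_rot: [-179.9, -0.1, -8.3]
contact_force: [-0.2, 0.3, 0.0]
gripper_width: 0.0007
gripper_force: 0.0
```

```bash
python3 - <<'E'
from h import *
import cv2
for c in ("scene","top"):
  d=optics.capture(c);cv2.imwrite(f"pics/{c}_end.png",d["img"][:,:,::-1])
  for n in ("lid","lid_handle","petri_dish","beaker_tall","plate_plain_a"): print(c,n,[(round(r["p"],2),np.round(r["location"],3)) for r in optics.look_for(c,n)][:3])
d=optics.capture("top");k=cam(d)
# does the rim line / lid top outline (z=.05) match predicted shut outline?
C=np.array([.4963,-.142]);th=np.radians(-8.4);u=np.array([np.cos(th),np.sin(th)]);v=np.array([-u[1],u[0]])
im=cv2.GaussianBlur(cv2.cvtColor(d["img"],cv2.COLOR_RGB2GRAY),(3,3),0).astype(int)
for y in (-.04,-.02,.02,.04):   # brightness along case x, world x-local of edges
  xs=np.arange(-.1,.1,.002)
  p=proj(k,np.array([np.r_[C+x*u+y*v,.05] for x in xs]))
  g=np.array([im[int(round(b)),int(round(a))] for a,b in p]);dg=np.diff(g)
  print(y,"edges",[(round(xs[i]*1000),int(dg[i])) for i in np.argsort(-abs(dg))[:5]])
s=get_state();print(s["tcp_pos"],s["contact_force"],s["time_s"])
E
```

```text
scene lid [(0.93, array([ 0.489, -0.128,  0.056]))]
scene lid_handle [(0.74, array([ 0.488, -0.131,  0.052]))]
scene petri_dish [(0.82, array([0.646, 0.055, 0.016]))]
scene beaker_tall [(0.21, array([ 0.477, -0.114,  0.047])), (0.19, array([0.506, 0.193, 0.016]))]
scene plate_plain_a [(0.71, array([0.528, 0.209, 0.087])), (0.45, array([0.438, 0.221, 0.097]))]
top lid [(0.79, array([ 0.502, -0.148,  0.055]))]
top lid_handle [(0.89, array([ 0.502, -0.148,  0.047]))]
top petri_dish [(0.63, array([0.652, 0.048, 0.014]))]
top beaker_tall []
top plate_plain_a [(0.56, array([0.545, 0.201, 0.069]))]
-0.04 edges [(68, -64), (-64, 60), (-62, 47), (-66, 47), (70, -45)]
-0.02 edges [(-64, 61), (68, -59), (-66, 47), (70, -45), (64, -44)]
0.02 edges [(68, -60), (66, -49), (72, -41), (-22, 35), (-26, 32)]
0.04 edges [(68, -62), (66, -49), (-4, 42), (72, -37), (-28, 31)]
[0.4654 0.0121 0.185 ] [ 1.3345 -0.3312 -0.7813] 22.3167
```

```bash
python3 -c "
from plant import order
print(order.close_job())"
```

```text
the job is handed in; nothing more can be done
None
```

I laid the holed plate flat and square in the nest, shut the lid (it stopped at its closed height) and handed the job in; the verdict isn't shown, and the arm never went near the beaker, though it wasn't detected in the last images.

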